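# Shut the biscuit box's hasp and clip the snap hook through its staple

### The job

Shut the biscuit box so the dog cannot open it: fold the steel hasp strap fully down over the staple on the front, then clip the snap hook onto the staple by pressing its sprung gate against the upright staple bar until the bar is inside and the gate has snapped shut behind it, and leave the hook hanging there with its gate fully shut. Do the clipping gently, pressing little harder than the gate's spring asks and never jamming the hook against the staple or box, and leave everything else on the island where it is.

Things in the scene. Friction and masses are not known exactly. Their poses are not given: they have to be found in the camera images.
- box: Wooden biscuit box, 200 mm wide (y), 150 mm deep (x), 160 mm high with its shut lid, fixed to the island; strap hinge and steel staple on its front. Origin: centre of its underside; z up; the front is its -x face, 75 mm from the origin, and looks towards the robot
- staple_nominal (a point): Point on the box's middle line (y = 0), 32 mm out from the front, 92 mm up: where the middle of the STAPLE's bar was meant to be. The staple is a U of 5 mm steel rod: an upright bar, z 80 to 104 mm, on two level legs from a plate on the front. It was screwed on by eye: the true bar is up to 10 mm left or right of this point (not measured: look or feel) and does not shift in use
- hasp_strap (a joint): Steel hasp strap, 46 mm wide, 94 mm long, 2.5 mm thick, hinged along y at the lid's front edge. Rad: 0 = hanging flat down the front with the staple standing through its slot (strap's outer side 5 mm, staple bar 32 mm out from the front); 1.57 = straight out to the robot. Stiff, stays where left, 0.06 N m turns it. Solid to 28 mm from the hinge, then the 26 mm wide slot to 68 mm, then solid
- hasp_hinge (a point): Middle of the hasp strap's hinge axis: 78.5 mm in front of the box's origin, 140 mm above the island
- snap_hook: Steel snap hook, 0.11 to 0.18 kg, lying flat. Origin under the middle of its shank, on the underside; x along the hook to its rounded nose, y to the side with the sprung gate, z up. Shank to grip: x -15 to 15, 14 mm wide, 10 mm high; behind it an eye to x = -40 mm. All rods lie in the plane z = 5 mm. The hook's back (7 mm rod) runs at y = -12 mm into the half-round end
- hook_crook (a point): Centre (55, 0, 5) mm, hook frame, of the half-round end: 7 mm rod, 12 mm radius to its middle, outermost at x = 70.5 mm, curling to the nose, whose inturned lip ends at (57, 8). A 5 mm bar comes in past the gate at x = 44 to 51 mm, moving towards -y; once clear of the lip (y below 2.5 mm) it can slide to its seat at about (61, 0)
- gate (a joint): Sprung gate, rad: 0 = shut, swings only inward, stop at 0.515. A bar touches it with the bar's middle at y = 15.5 mm (hook frame), starts to open it at about 2.5 N, and meets the stop near y = 0 mm at 5 N. Only a bar pressed in to the stop clears the lip; drawn then towards the nose (hook drawn back off the box) it slips off the gate's end and the gate snaps shut behind it
- gate_hinge (a point): The gate's hinge pin at (21, 10, 5) mm, hook frame. The gate, a 5.6 mm rod, runs from it along the hook's +y side to the lip of the nose at x = 54 mm
- mug: Cream mug, bystander, 78 mm across, 101 mm high
- timer: Wind-up timer, bystander, 67 mm across, 54 mm high
- salt_shaker: Glass salt shaker, bystander, 44 mm across, 90 mm high
- lemon: Lemon on the chopping board at the right, bystander
- garlic: Garlic bulb on the chopping board at the right, bystander
Not all that is in view belongs to the job. Of the things that look like the snap_hook, take the one that is farthest to the robot's left at the start.

How it is judged (in metres and radians):
On the way, in this order (a step that is already met when the one before it is completed fails the run):
1. the hasp strap is folded down flat over the staple (value of joint hasp_strap below 0.1 rad), for 0.2 s.
2. the snap hook's gate is pushed open against the staple (value of joint gate above 0.2 rad and contact force between snap_hook and box above 0.5 N and value of joint hasp_strap below 0.15 rad and x of hook_crook in the frame of box between -0.135 and -0.08 m and y of hook_crook in the frame of box between -0.035 and 0.035 m and z of hook_crook in the frame of box between 0.07 and 0.115 m), for 0.05 s.
At the end, for the whole second after the job is handed in: The strap lies over the staple (within 0.15 rad of flat) and the hook hangs released, at rest on the staple: gate shut (within 0.06 rad), centre of its round end within 35 mm sideways of the box's middle, 75 to 145 mm in front of the box's centre, 50 to 130 mm above the island (value of joint hasp_strap below 0.15 rad and value of joint gate below 0.06 rad and x of hook_crook in the frame of box between -0.145 and -0.075 m and y of hook_crook in the frame of box between -0.035 and 0.035 m and z of hook_crook in the frame of box between 0.05 and 0.13 m and linear speed of snap_hook below 0.05 m/s); the robot touches nothing.
It fails at once if the snap hook is forced against the staple, hasp or box with more than 12 N (contact force between snap_hook and box above 12 N).
It fails at once if a bystander (mug, timer, salt shaker, lemon or garlic) is moved more than 30 mm (distance of any of mug, timer, salt_shaker, lemon, garlic from where it was at the start of the episode above 0.03 m).
It also fails if it takes over 69 s, if anything falls off the work surface, if the arm or the gripper's body presses on something with over 40 N, if the wrist force passes 120 N, or if a joint passes its speed limit or range.

### The arm

A 6-joint arm with a two-finger parallel gripper is mounted at the origin on the work surface; the furniture and walls round the work are solid. World frame = base frame: x ahead of the robot, y to its left, z up, the work surface at z = 0. Lengths are in mm, angles in rad, forces in N, time in s.
With the tool pointing down it reaches from about 275 to 1000 mm from the base axis. Payload 8.4 kg.
Tool frame: the origin (TCP) lies at the very end of the fingers, on their centre line; the grasp point (between the pads) lies 19 mm behind it; z points along the fingers, y is the line along which they close (so a half turn about z gives the same grasp; the last joint's range is limited). The gripper opens to 85 mm and grips with 20 to 120 N. Pads are 22 mm wide; open, the fingers measure 114 mm over their backs; the gripper's body (76 mm by 85 mm) begins 54 mm behind the grasp point. The pads swing forward as they close: fully open they stand 13 mm farther back than shut.
Start: joints at [1.338, 0.353, 1.633, -0, 1.155, -0.002], TCP at [142.971, 608.43, 231.281] pointing down, gripper open.
Joint ranges: [-2.63, 2.63], [-0.92, 2.1], [0.06, 2.66], [-1.3, 4.44], [0, 2.69], [-3.02, 3.02]. Speed limits (rad/s): [2.22, 2.22, 2.79, 3.14, 3.14, 3.14].

### API

Orientations are given as [roll, pitch, yaw] about the fixed x, y, z axes, in that order (R = Rz(yaw) Ry(pitch) Rx(roll)).
In Python, from rig import sensors, grab_frame, camera_params, order gives the robot as it stands. The module is installed in compiled form; this text tells all that it offers.
- The arm moves only by the tool move_arm, never from a script. Its argument "motion" is a list of rows, each a list of 7 numbers: the turn, a rotation vector about the tool's x, y, z in rad, then the shift along the tool's x, y, z in m, then the finger opening in m, from 0 to 0.0854. A call has 1 to 8 rows; each row is the pose to reach, as a shift and turn from the pose commanded when the call began, along the tool's axes at that moment; what a row does not reach only later rows make up. A row lasts 1/8 s, in which the tool goes at most 62.5 mm and 10.7 degrees, less where a joint would pass 70% of its speed; a pose out of reach is approached as far as the arm can. A call with a gripper value outside its range is refused whole. The fingers move at their own pace and stop on an object; "grip_force" is the grip in N (left out, the last holds). Time passes only in rows, so rows that repeat a pose let the fingers close. It gives the time, the measured TCP pose, the force, the opening and the grip force at its end, in the units of the state.
- sensors.sense(): the state, without advancing time (a new reading comes with each control period).
- grab_frame(name): name is "scene" or "top" or "wrist"; returns (picture, depth): 384x512x3 uint8, red, green, blue; 384x512 float32, mm along the optical axis (not along the pixel's ray), 0 where there is no reading.
- camera_params(name): a dict with "camera_matrix" (3x3 intrinsics, pixels), "world_from_camera" (4x4, takes a point from camera to world coordinates). Camera axes: x right, y down, z forward; pixel columns grow to the right and rows downward; lengths in mm; the calibration is good to about 2 mm. A picture is of the moment at which its call begins: read the wrist's pose just before it. camera_params takes no time and is no camera call; for the wrist camera it gives the pose at the moment of the call.
- order.sign_off(): hands the job in; it is judged then, once.
The state is a dict: "clock": time; "qpos": joint angles; "qvel": joint speeds; "joint_efforts": joint torques, N m; "eef_pos": TCP position; "tcp_rot": TCP orientation; "contact_force": force on the tool from outside, world axes, zero at the start; "wrist_torque": the same for the moment, N m; "opening": opening from 0.0 (shut) to 1.0 (fully open); "grasp_force": force on a finger pad.
Only numpy, scipy, OpenCV 4.12 (cv2) and the standard library are available. Lean on these libraries where they do the work, as an engineer would, in place of code of your own. Each camera call takes 0.05 s, during which the arm holds its last target. There are 200 camera calls.

## Working session

There is one attempt and no reset: what is moved stays moved. The work goes in short steps, Python scripts to look and compute and a tool call to move; the robot and the scene stay as the last step left them, time stands still between calls to the robot, and variables do not carry over. Pictures are saved under pics/ and viewed, at most 10 in all, crops included, and the job is handed in when it is done.

Besides the shell and the picture viewer there is one more tool, called after "Request:" as name(argument=value, ...) on one line, values as JSON. move_arm: Moves the arm, as the interface text tells. Its arguments: {"type":"object","properties":{"motion":{"type":"array","items":{"type":"array","items":{"type":"number"}}},"grip_force":{"type":"number"}},"required":["motion"]}

```bash
mkdir -p pics; cat > h.py <<'E'
import numpy as np, cv2
from rig import sensors, grab_frame, camera_params, order
def shot(name,tag):
    P=camera_params(name); im,d=grab_frame(name)
    cv2.imwrite(f'pics/{tag}.png',im[:,:,::-1]); np.savez(f'{tag}.npz',im=im,d=d,K=P['camera_matrix'],T=P['world_from_camera'])
    return im,d,np.array(P['camera_matrix']),np.array(P['world_from_camera'])
def load(tag):
    z=np.load(f'{tag}.npz'); return z['im'],z['d'],z['K'],z['T']
def cloud(d,K,T):
    v,u=np.indices(d.shape); 
    p=np.stack([(u-K[0,2])/K[0,0]*d,(v-K[1,2])/K[1,1]*d,d],-1)
    return p@T[:3,:3].T+T[:3,3]
def ray(u,v,K,T,z):
    r=T[:3,:3]@np.array([(u-K[0,2])/K[0,0],(v-K[1,2])/K[1,1],1]); o=T[:3,3]
    return o+r*(z-o[2])/r[2]
def proj(p,K,T):
    c=T[:3,:3].T@(np.array(p)-T[:3,3]); return K[0,0]*c[0]/c[2]+K[0,2],K[1,1]*c[1]/c[2]+K[1,2]
E
python3 - <<'E'
from h import *
s=sensors.sense(); print(s)
for n in ['scene','top','wrist']:
    im,d,K,T=shot(n,n+'0'); print(n,K.round(1).tolist(),T.round(2).tolist())
a=[cv2.imread(f'pics/{n}0.png') for n in ['scene','top']]
cv2.imwrite('pics/c.png',cv2.resize(np.vstack(a),(512,768))[:, :])
E
```

```text
{'clock': 0.0, 'qpos': array([ 1.33760438e+00,  3.53703799e-01,  1.63414173e+00, -9.50526071e-06,
        1.15519710e+00, -2.38021247e-03]), 'qvel': array([ 0.00042883, -0.00011778, -0.00051369,  0.00031325,  0.00200049,
        0.00164025]), 'joint_efforts': array([-1.95203676e-03, -6.05255556e+01, -3.42059934e+01, -9.69814505e-05,
        9.61237791e-03, -1.24045457e-06]), 'eef_pos': array([142.85906638, 607.95759743, 230.523677  ]), 'tcp_rot': array([-3.14014266e+00,  5.23927070e-06,  2.91078476e+00]), 'contact_force': array([ 0.09339935, -0.02607209,  0.36511696]), 'wrist_torque': array([ 0.02338137,  0.00179937, -0.00528012]), 'grasp_force': 0.0, 'opening': 1.0003027618680964}
scene [[359.1, 0.0, 257.0], [0.0, 359.1, 193.7], [0.0, 0.0, 1.0]] [[0.68, -0.57, 0.46, 20.97], [-0.73, -0.52, 0.44, -525.56], [-0.01, -0.63, -0.77, 831.05], [0.0, 0.0, 0.0, 1.0]]
top [[431.4, 0.0, 251.5], [0.0, 431.4, 198.4], [0.0, 0.0, 1.0]] [[0.01, -0.98, 0.2, 170.92], [-1.0, -0.02, -0.02, -121.35], [0.02, -0.2, -0.98, 1482.82], [0.0, 0.0, 0.0, 1.0]]
wrist [[311.6, 0.0, 253.9], [0.0, 311.6, 187.9], [0.0, 0.0, 1.0]] [[0.23, 0.92, 0.3, 64.58], [0.97, -0.22, -0.07, 627.33], [-0.0, 0.31, -0.95, 371.32], [0.0, 0.0, 0.0, 1.0]]
```

View pics/scene0.png

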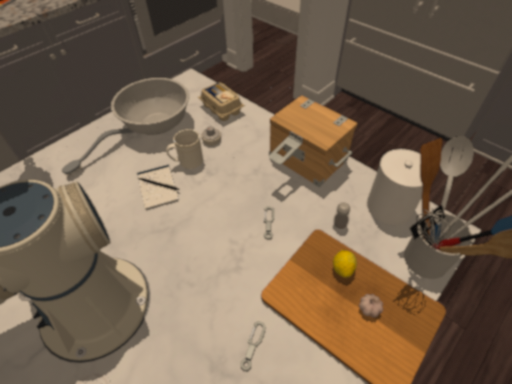

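View pics/top0.png

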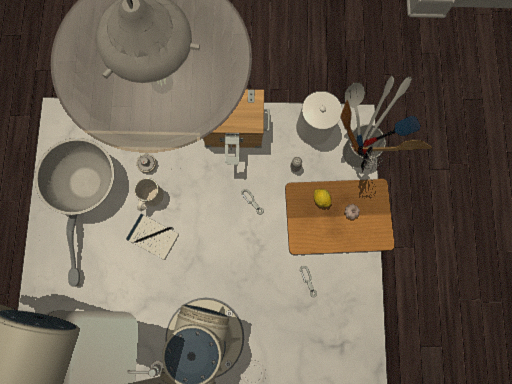

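The scene view shows the box at (312,140), with its strap sticking out at (285,150). There are two hooks, at (268,222) and (253,345). In the top view they are at (252,202) and (308,280), so the left one is at (252,202).

```bash
python3 - <<'E'
from h import *
im,d,K,T=load('top0'); C=cloud(d,K,T)
for n,(u,v) in dict(hookA=(245,192),hookB=(262,213),straptip=(233,161),straproot=(233,137),boxR=(264,133),boxBR=(264,95),salt=(297,160),lemon=(322,198),mug=(148,188),lowlamp=(150,120)).items():
    print(n,ray(u,v,K,T,5).round(0),C[v,u].round(0))
im,d,K,T=load('scene0'); C=cloud(d,K,T)
for n,(u,v) in dict(hookA=(268,208),hookB=(268,237),strap=(286,148),front=(270,140),lidL=(271,124),lidfr=(318,149),lidbr=(354,124),lidbl=(306,100),latch=(345,157)).items():
    print(n,C[v,u].round(0))
a=cv2.resize(im[85:245,225:385],None,fx=3.6,fy=3.6,interpolation=cv2.INTER_CUBIC)
cv2.imwrite('pics/cropscene.png',a[:,:,::-1])
E
```

```text
hookA [ 488. -124.    5.] [ 490. -124.   -2.]
hookB [ 415. -185.    5.] [ 416. -185.    1.]
straptip [600. -80.   5.] [566. -83. 125.]
straproot [690. -78.   5.] [640. -82. 146.]
boxR [ 707. -189.    5.] [ 709. -189.    1.]
boxBR [ 854. -188.    5.] [1262. -228. -878.]
salt [ 608. -308.    5.] [ 585. -298.   85.]
lemon [ 472. -395.    5.] [ 458. -382.   75.]
mug [497. 215.   5.] [495. 213.  11.]
lowlamp [748. 223.   5.] [379.   3. 950.]
hookA [ 494. -117.    2.]
hookB [ 417. -185.    9.]
strap [649. -49.  86.]
front [650.  15.  79.]
lidL [651.  14. 142.]
lidfr [ 652. -156.  148.]
lidbr [ 794. -177.  159.]
lidbl [789.  -7. 161.]
latch [ 734. -201.   87.]
```

View pics/cropscene.png

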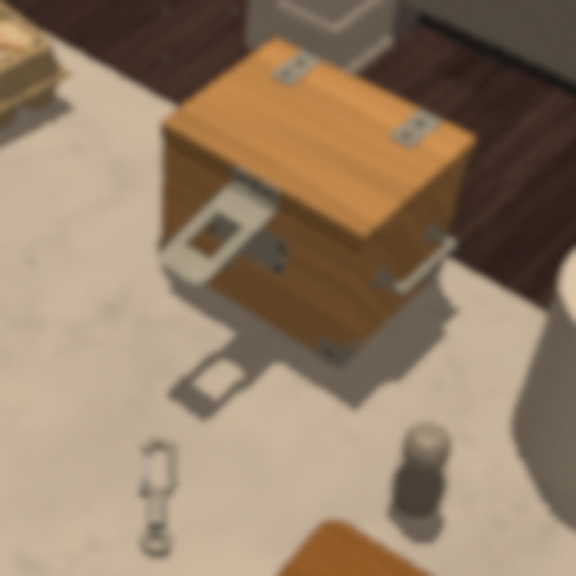

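The crop shows the hook's wide loop (crook) at its far end and its eye at the near end. The strap is straight out, slanting a little down. I'll move the wrist camera over this area.

```bash
cat >> h.py <<'E'
from scipy.spatial.transform import Rotation as Ro
def rel(p,rpy=None):
    s=sensors.sense(); R0=Ro.from_euler('xyz',s['tcp_rot'])
    R1=R0 if rpy is None else Ro.from_euler('xyz',rpy)
    sh=R0.inv().apply(np.array(p)-s['eef_pos'])/1000
    print('rel',(R0.inv()*R1).as_rotvec().round(4).tolist(),sh.round(4).tolist(),'at',s['eef_pos'].round(1),s['tcp_rot'].round(3),'F',s['contact_force'].round(2),'t',s['clock'],'op',round(s['opening']*85.4,1))
E
python3 - <<'E'
from h import *
rel([460,-80,320],[np.pi,0,np.pi])
E
```

```text
rel [-0.001, -0.0001, -0.2308] [-0.4661, -0.5974, -0.0886] at [142.9 608.1 230.7] [-3.141  0.     2.911] F [ 1.   -0.61  0.01] t 0.15 op 85.3
```

Request:
move_arm(motion=[[0, 0, -0.23, -0.466, -0.597, -0.089, 0.085], [0, 0, -0.23, -0.466, -0.597, -0.089, 0.085], [0, 0, -0.23, -0.466, -0.597, -0.089, 0.085], [0, 0, -0.23, -0.466, -0.597, -0.089, 0.085], [0, 0, -0.23, -0.466, -0.597, -0.089, 0.085], [0, 0, -0.23, -0.466, -0.597, -0.089, 0.085], [0, 0, -0.23, -0.466, -0.597, -0.089, 0.085], [0, 0, -0.23, -0.466, -0.597, -0.089, 0.085]])

```text
clock: 1.15
eef_pos: [351.3, 155.6, 290.1]
tcp_rot: [3.141, 0.001, 3.141]
contact_force: [0.5, 0.7, -0.3]
opening: 0.993
grasp_force: 0.0
```

```bash
python3 - <<'E'
from h import *
rel([460,-80,320],[np.pi,0,np.pi])
E
```

```text
rel [0.0003, 0.0008, -0.0003] [-0.1088, -0.2356, -0.0299] at [351.3 155.6 290.1] [3.141e+00 1.000e-03 3.141e+00] F [ 0.46  0.68 -0.29] t 1.15 op 84.8
```

Request:
move_arm(motion=[[0, 0, 0, -0.109, -0.236, -0.03, 0], [0, 0, 0, -0.109, -0.236, -0.03, 0], [0, 0, 0, -0.109, -0.236, -0.03, 0], [0, 0, 0, -0.109, -0.236, -0.03, 0], [0, 0, 0, -0.109, -0.236, -0.03, 0], [0, 0, 0, -0.109, -0.236, -0.03, 0]])

```text
clock: 1.9
eef_pos: [459.4, -78.9, 319.3]
tcp_rot: [3.141, -0.001, 3.139]
contact_force: [-1.0, 0.4, 0.0]
opening: 0.001
grasp_force: 0.0
```

```bash
python3 - <<'E'
from h import *
rel([460,-80,320],[np.pi,0,np.pi])
im,d,K,T=shot('wrist','w1')
cv2.imwrite('pics/w1b.png',cv2.resize(im[:,:,::-1],(800,600),interpolation=cv2.INTER_CUBIC))
E
```

```text
rel [0.0005, -0.0009, -0.0026] [-0.0006, -0.0011, -0.0007] at [459.4 -78.9 319.3] [ 3.141e+00 -1.000e-03  3.139e+00] F [-1.    0.4   0.02] t 1.9 op 0.1
```

View pics/w1b.png

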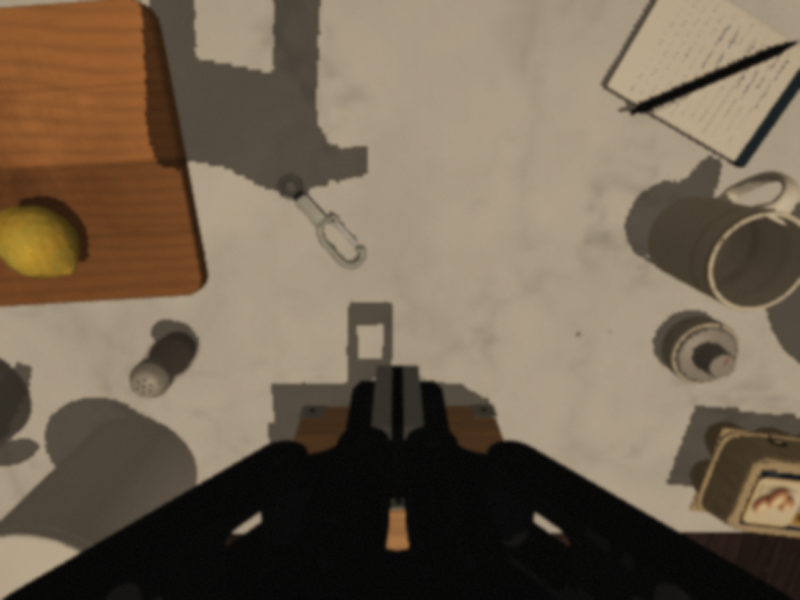

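The wrist picture (800×600) shows the hook with its eye at (291,186) and crook at (345,250). The gate is on the upper-right side. The gripper hides the box, so I'll measure the hook here and then tilt to look at the front.

```bash
python3 - <<'E'
from h import *
im,d,K,T=load('w1'); C=cloud(d,K,T)
sl=(slice(100,185),slice(170,245))
z=C[...,2][sl]; print('table z',np.median(z), 'n>4',(z>4).sum())
g=im[sl].astype(int)
m=(C[...,2]>4)&(C[...,2]<25); mm=np.zeros_like(m); mm[sl]=m[sl]
P=C[mm]; print(len(P), P.mean(0).round(1), P[:,2].max().round(1))
c=P[:,:2].mean(0); w,V=np.linalg.eigh(np.cov((P[:,:2]-c).T)); a=V[:,1]; a*=np.sign(a[0]); b=np.array([-a[1],a[0]])
print('yaw',np.arctan2(a[1],a[0]))
s=(P[:,:2]-c)@a; t=(P[:,:2]-c)@b; print('range',s.min(),s.max())
for k in np.arange(np.floor(s.min()/5)*5,s.max(),5):
    q=(s>=k)&(s<k+5)
    if q.any(): print(k,q.sum(),t[q].min().round(1),t[q].max().round(1),P[q,2].max().round(1))
cv2.imwrite('pics/hook1.png',cv2.resize(im[95:190,165:250,::-1],None,fx=6,fy=6,interpolation=cv2.INTER_CUBIC))
rel([500,-30,200],(Ro.from_euler('y',-45,degrees=True)*Ro.from_euler('xyz',[np.pi,0,np.pi])).as_euler('xyz'))
im,d,K,T=load('scene0'); C=cloud(d,K,T)
m=(abs(C[...,2]-160)<7)&(C[...,0]>600)&(C[...,0]<830)&(C[...,1]>-220)&(C[...,1]<60)
pts=C[m][:,:2].astype(np.float32); print('lid',len(pts),cv2.minAreaRect(pts), np.median(C[m][:,2]))
E
```

```text
table z -2.154307238394267 n>4 737
704 [ 453.8 -152.     6.5] 10.5
yaw 0.6842170728599296
range -50.41130510157448 57.31487513927415
-55.0 3 -3.8 0.5 5.3
-50.0 38 -9.4 8.8 8.2
-45.0 39 -10.9 10.5 7.9
-40.0 37 -12.0 10.8 8.3
-35.0 44 -10.8 9.9 10.5
-30.0 32 -7.7 6.1 9.7
-25.0 33 -6.5 6.4 9.6
-20.0 34 -7.4 6.8 9.3
-15.0 35 -6.9 6.6 9.1
-10.0 35 -6.5 6.9 9.5
-5.0 34 -6.5 7.0 9.1
0.0 36 -7.2 12.6 9.0
5.0 43 -12.4 14.5 8.8
10.0 32 -11.8 13.0 9.0
15.0 26 -13.9 12.9 7.0
20.0 25 -14.4 13.3 7.1
25.0 25 -14.4 12.7 7.3
30.0 22 -14.0 13.4 8.1
35.0 22 -13.6 13.2 7.4
40.0 22 -13.3 12.4 7.2
45.0 32 -13.2 14.2 7.5
50.0 43 -10.8 13.3 8.1
55.0 12 -4.5 7.3 8.2
rel [0.0001, -0.7865, -0.0015] [-0.041, 0.048, 0.1192] at [459.1 -78.1 319.2] [ 3.141e+00 -1.000e-03  3.140e+00] F [-0.46  0.64 -0.02] t 1.95 op -0.3
lid 2535 ((725.2710571289062, -78.03836822509766), (157.56134033203125, 204.8948211669922), 0.08632190525531769) 159.77492100706854
```

View pics/hook1.png

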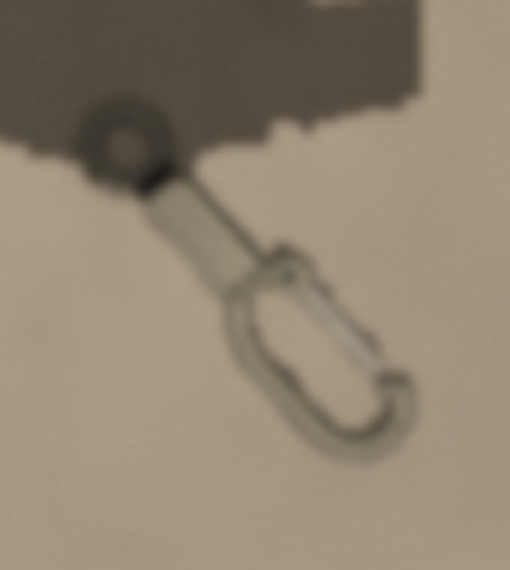

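The crop confirms the gate is on the hook's +y side. Hook origin is about (444.5, -159.6) at yaw 0.684, and the box is centred at about (725, -78) with yaw near 0. Next I'll tilt to look at the front.

Request:
move_arm(motion=[[0, -0.785, 0, -0.041, 0.048, 0.119, 0], [0, -0.785, 0, -0.041, 0.048, 0.119, 0], [0, -0.785, 0, -0.041, 0.048, 0.119, 0], [0, -0.785, 0, -0.041, 0.048, 0.119, 0], [0, -0.785, 0, -0.041, 0.048, 0.119, 0], [0, -0.785, 0, -0.041, 0.048, 0.119, 0]])

```text
clock: 2.7
eef_pos: [503.9, -15.3, 213.1]
tcp_rot: [3.108, 0.717, -3.139]
contact_force: [1.0, 1.1, 0.8]
opening: 0.004
grasp_force: 0.0
```

```bash
python3 - <<'E'
from h import *
rel([500,-30,200])
im,d,K,T=shot('wrist','w2')
cv2.imwrite('pics/w2b.png',cv2.resize(im[:,:,::-1],(800,600),interpolation=cv2.INTER_CUBIC))
E
```

```text
rel [0.0, 0.0, 0.0] [0.0116, -0.0149, 0.0068] at [503.9 -15.3 213.1] [ 3.108  0.717 -3.139] F [1.01 1.14 0.84] t 2.7 op 0.3
```

View pics/w2b.png

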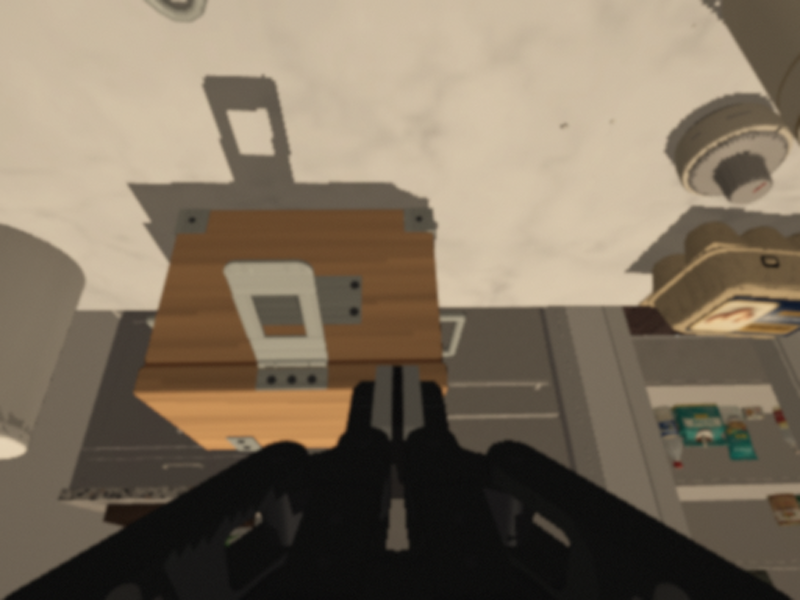

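Seen upside down, the strap is at (275,310) and the staple plate sticks out to its right, with its edge at x≈362. The box's front edges are at x≈165 and 438.

```bash
python3 - <<'E'
from h import *
im,d,K,T=load('w2'); C=cloud(d,K,T); f=1.5625
for n,(u,v) in dict(plateRt=(362,283),plateRb=(362,320),screw=(354,298),boxRb=(433,240),boxRt=(443,360),boxLb=(178,215),boxLt=(138,388),h1=(269,380),h2=(312,380),stipL=(228,268),stipR=(305,268),sbaseL=(252,355),sbaseR=(325,355)).items():
    print(n,C[round(v/f),round(u/f)].round(1))
# strap/staple candidates in front of the face
for lo,hi in [(560,612),(612,625),(625,645)]:
    m=(C[...,0]>lo)&(C[...,0]<hi)&(C[...,1]>-140)&(C[...,1]<-20)&(C[...,2]>40)&(C[...,2]<160)
    P=C[m]; print(lo,hi,len(P)); 
    if len(P): print(P.min(0).round(1),P.max(0).round(1),P.mean(0).round(1))
m=(C[...,0]>555)&(C[...,0]<640)&(C[...,1]>-130)&(C[...,1]<-20)&(C[...,2]>20)&(C[...,2]<160)
P=C[m]; print(np.polyfit(P[:,0],P[:,2],1))
m=(abs(C[...,0]-652)<8)&(C[...,1]>-190)&(C[...,1]<40)&(C[...,2]>20)&(C[...,2]<60)
P=C[m]; print('front',np.polyfit(P[:,1],P[:,0],1), P[:,1].min(),P[:,1].max())
E
```

```text
plateRt [652.1 -32.8  76.9]
plateRb [651.9 -32.4 107.9]
screw [649.2 -38.   91.7]
boxRb [707.3  28.6  -2.6]
boxRt [2152.7  231.1 -496.9]
boxLb [ 651.6 -178.3   13.6]
boxLt [ 651.9 -175.5  154.6]
h1 [649.4 -92.1 151.6]
h2 [649.8 -64.1 151.8]
stipL [560.4 -97.9 125. ]
stipR [561.8 -59.  124.4]
sbaseL [ 652.3 -106.1  132.7]
sbaseR [640.1 -55.7 138.7]
560 612 1477
[ 560.  -101.7  121.6] [612.  -55.5 133.8] [579.2 -78.4 127.3]
612 625 292
[ 612.  -101.2  103.1] [625.  -55.4 135.8] [619.8 -78.5 133.2]
625 645 594
[ 625.  -101.1  103.3] [645.  -55.5 141.9] [635.4 -77.9 136. ]
[ 0.15617355 36.67560259]
front [-2.86205107e-03  6.51955075e+02] -179.27550213600475 22.307800034500683
```

```bash
python3 - <<'E'
from h import *
im,d,K,T=load('w2'); C=cloud(d,K,T)
m=(C[...,0]>605)&(C[...,0]<646)&(C[...,1]>-115)&(C[...,1]<-20)&(C[...,2]>60)&(C[...,2]<125)
print(C[m].round(1)[:60]); v,u=np.where(m); print(u.min(),u.max(),v.min(),v.max())
s=sensors.sense();R=Ro.from_euler('xyz',s['tcp_rot'])
im,d,K,T=load('top0');
E
```

```text
[[621.9 -75.8 103.7]
 [622.2 -74.8 103.5]
 [622.1 -73.8 103.6]
 [624.8 -76.3 103.1]
 [623.8 -75.1 103.7]
 [622.6 -73.8 104.4]
 [624.3 -75.1 104.6]
 [624.  -74.  104.8]
 [628.6 -75.8 103.3]
 [626.2 -74.3 104.7]
 [630.  -76.  103.7]
 [628.1 -74.6 104.8]
 [629.7 -73.9 103.8]
 [630.8 -75.1 104.4]
 [630.2 -73.9 104.7]
 [634.1 -75.6 103.7]
 [633.4 -74.4 104.1]
 [636.2 -75.9 103.7]
 [634.9 -74.6 104.5]
 [637.  -74.9 104.5]
 [640.8 -75.6 103.6]
 [638.4 -74.1 104.9]
 [643.5 -76.  103.3]
 [642.2 -74.7 104. ]
 [644.6 -75.1 103.9]]
188 192 188 199
```

The staple leg shows at y≈-75, so the bar is about at (619, -75). I'll fold the strap with the tool tilted 60°, following an arc about the hinge.

```bash
python3 - <<'E'
from h import *
rpy=(Ro.from_euler('y',-60,degrees=True)*Ro.from_euler('xyz',[np.pi,0,np.pi])).as_euler('xyz')
R1=Ro.from_euler('xyz',rpy)
e=np.array([.5,.866]);W=[]
for th in [2.0,1.4,1.1,.8,.5,.3,.15,.05]:
    u=np.array([-np.sin(th),-np.cos(th)]);n=np.array([-np.cos(th),np.sin(th)])
    p=np.array([648,140])+82*u+n*(1.5+11*abs(e@n)); W.append([p[0],-90,p[1]]); print(th,p.round(1))
rel(W[0],rpy)
print((R1.inv().apply(np.array(W)-W[0])/1000).round(3).tolist())
E
```

```text
2.0 [578.6 185.4]
1.4 [565.5 135.9]
1.1 [571.5 109.5]
0.8 [586.   86.1]
0.5 [607.1  68.9]
0.3 [620.   62.8]
0.15 [630.3  59.7]
0.05 [637.4  58.4]
rel [0.0353, -0.328, -0.0039] [-0.0377, -0.0773, 0.0676] at [503.8 -15.3 213.4] [ 3.108  0.719 -3.139] F [-0.67  0.72 -1.1 ] t 2.75 op -0.3
[[0.0, 0.0, 0.0], [0.049, -0.0, 0.013], [0.069, -0.0, 0.032], [0.082, -0.0, 0.056], [0.087, -0.0, 0.083], [0.085, -0.0, 0.097], [0.083, -0.0, 0.108], [0.081, -0.0, 0.114]]
```

Request:
move_arm(motion=[[0.035, -0.328, -0.004, -0.038, -0.08, 0.068, 0], [0.035, -0.328, -0.004, -0.038, -0.08, 0.068, 0], [0.035, -0.328, -0.004, -0.038, -0.08, 0.068, 0], [0.035, -0.328, -0.004, -0.038, -0.08, 0.068, 0], [0.035, -0.328, -0.004, -0.038, -0.08, 0.068, 0]])

```text
clock: 3.38
eef_pos: [564.8, -61.5, 322.2]
tcp_rot: [-3.132, 0.936, 3.127]
contact_force: [-0.5, -1.1, -0.7]
opening: -0.0
grasp_force: 0.0
```

```bash
python3 - <<'E'
from h import *
rpy=(Ro.from_euler('y',-60,degrees=True)*Ro.from_euler('xyz',[np.pi,0,np.pi])).as_euler('xyz')
R1=Ro.from_euler('xyz',rpy)
s=sensors.sense()['eef_pos']
e=np.array([.5,.866]);W=[]
for th in [1.4,1.2,1.0,.8,.6,.45,.3,.2,.1,.05,0]:
    u=np.array([-np.sin(th),-np.cos(th)]);n=np.array([-np.cos(th),np.sin(th)])
    r=80+12*(1.4-th)/1.4
    p=np.array([648,140])+r*u+n*(1.5+11*abs(e@n)); W.append([p[0],-94,p[1]]); print(th,p.round(1))
rel([578.6,-94,185.4],rpy)
print((R1.inv().apply(np.array(W)-s)/1000).round(3).tolist())
E
```

```text
1.4 [567.5 136.2]
1.2 [568.8 118.2]
1.0 [574.3 100.4]
0.8 [583.8  83.9]
0.6 [597.   69.6]
0.45 [607.6  61.6]
0.3 [617.8  55.7]
0.2 [625.2  52.5]
0.1 [632.9  49.9]
0.05 [636.9  48.9]
0 [641.  48.]
rel [-0.0217, -0.1116, -0.0077] [0.1016, -0.0315, 0.0929] at [564.8 -61.5 322.2] [-3.132  0.936  3.127] F [-0.52 -1.11 -0.67] t 3.375 op -0.0
[[0.16, -0.033, 0.095], [0.175, -0.033, 0.105], [0.187, -0.033, 0.119], [0.197, -0.033, 0.136], [0.203, -0.033, 0.154], [0.204, -0.033, 0.167], [0.204, -0.033, 0.179], [0.203, -0.033, 0.187], [0.202, -0.033, 0.195], [0.201, -0.033, 0.199], [0.199, -0.033, 0.203]]
```

```bash
python3 - <<'E'
from h import *
print(sensors.sense()['qpos'].round(3))
E
```

```text
[-0.19  -0.137  2.318  1.341  0.135 -3.014]
```

The wrist is close to its singularity, with q5≈0 and q6 at its limit. A vertical tool avoids that: yaw 90°, gripper open, pushing with the back of the forward finger. First I'll straighten up.

```bash
python3 - <<'E'
from h import *
rel([500,-90,260],[np.pi,0,np.pi])
rel([500,-90,260],[np.pi,0,np.pi*.75])
E
```

```text
rel [-0.0155, 0.9355, -0.0182] [0.0882, -0.0296, -0.0147] at [564.8 -61.5 322.2] [-3.132  0.936  3.127] F [-0.52 -1.11 -0.67] t 3.375 op -0.0
rel [0.3517, 0.8905, 0.708] [0.0882, -0.0296, -0.0147] at [564.8 -61.5 322.2] [-3.132  0.936  3.127] F [-0.52 -1.11 -0.67] t 3.375 op -0.0
```

Request:
move_arm(motion=[[0, 0.19, 0, 0.04, -0.01, -0.04, 0.085], [0, 0.37, 0, 0.07, -0.02, -0.04, 0.085], [-0.01, 0.56, -0.01, 0.088, -0.03, -0.015, 0.085], [-0.01, 0.75, -0.01, 0.088, -0.03, -0.015, 0.085], [-0.015, 0.935, -0.018, 0.088, -0.03, -0.015, 0.085], [-0.015, 0.935, -0.018, 0.088, -0.03, -0.015, 0.085], [-0.015, 0.935, -0.018, 0.088, -0.03, -0.015, 0.085]])

```text
clock: 4.25
eef_pos: [500.7, -91.5, 260.3]
tcp_rot: [-3.139, -0.005, 3.139]
contact_force: [0.3, -0.2, 0.1]
opening: 0.995
grasp_force: 0.0
```

```bash
python3 - <<'E'
from h import *
rpy=(Ro.from_euler('y',-10,degrees=True)*Ro.from_euler('xyz',[np.pi,0,np.pi/2])).as_euler('xyz')
rel([510,-95,180],rpy); print(sensors.sense()['qpos'].round(2))
E
```

```text
rel [-0.1435, -0.1386, 1.564] [-0.0097, -0.0032, 0.0803] at [500.7 -91.5 260.3] [-3.139 -0.005  3.139] F [ 0.26 -0.24  0.12] t 4.25 op 84.9
[-0.18  0.14  1.84 -0.    1.16 -1.75]
```

Request:
move_arm(motion=[[-0.14, -0.14, 1.564, -0.01, -0.003, 0.08, 0.085], [-0.14, -0.14, 1.564, -0.01, -0.003, 0.08, 0.085], [-0.14, -0.14, 1.564, -0.01, -0.003, 0.08, 0.085], [-0.14, -0.14, 1.564, -0.01, -0.003, 0.08, 0.085], [-0.14, -0.14, 1.564, -0.01, -0.003, 0.08, 0.085], [-0.14, -0.14, 1.564, -0.01, -0.003, 0.08, 0.085], [-0.14, -0.14, 1.564, -0.01, -0.003, 0.08, 0.085], [-0.14, -0.14, 1.564, -0.01, -0.003, 0.08, 0.085]])

```text
clock: 5.25
eef_pos: [509.3, -94.3, 179.5]
tcp_rot: [2.972, 0.007, 1.641]
contact_force: [0.0, 0.3, 0.6]
opening: 0.996
grasp_force: 0.0
```

Request:
move_arm(motion=[[0, 0, 0, 0, 0, 0, 0.085], [0, 0, 0, 0, 0, 0, 0.085]])

```text
clock: 5.5
eef_pos: [510.1, -94.4, 180.1]
tcp_rot: [2.971, 0.008, 1.651]
contact_force: [-0.1, 0.2, 0.5]
opening: 0.998
grasp_force: 0.0
```

```bash
python3 - <<'E'
from h import *
rpy=(Ro.from_euler('y',-10,degrees=True)*Ro.from_euler('xyz',[np.pi,0,np.pi/2])).as_euler('xyz')
rel([510,-95,180],rpy)
s=sensors.sense();R=Ro.from_euler('xyz',s['tcp_rot']);W=[]
for th in [1.5,1.25,1.0,.8,.6,.45,.3,.15,.05,0]:
    u=np.array([-np.sin(th),-np.cos(th)]);n=np.array([-np.cos(th),np.sin(th)]);r=85-5*(1.4-th)/1.4
    p=np.array([648,140])+r*u+1.5*n-[53.9,22.7]; W.append([p[0],-95,p[1]])
print(np.round(W,1).tolist());print((R.inv().apply(np.array(W)-s['eef_pos'])/1000).round(3).tolist())
E
```

```text
rel [-0.0038, -0.0058, 0.0804] [-0.0006, -0.0002, 0.0] at [510.1 -94.4 180.1] [2.971 0.008 1.651] F [-0.07  0.15  0.53] t 5.5 op 85.2
[[508.9, -95.0, 112.8], [513.5, -95.0, 92.1], [523.0, -95.0, 73.4], [533.6, -95.0, 60.6], [546.5, -95.0, 50.4], [557.3, -95.0, 44.5], [568.7, -95.0, 40.3], [580.6, -95.0, 37.9], [588.6, -95.0, 37.3], [592.6, -95.0, 37.3]]
[[0.0, -0.013, 0.066], [-0.0, -0.012, 0.087], [-0.001, -0.006, 0.107], [-0.002, 0.003, 0.122], [-0.003, 0.014, 0.134], [-0.003, 0.023, 0.142], [-0.004, 0.034, 0.148], [-0.005, 0.045, 0.152], [-0.006, 0.053, 0.154], [-0.006, 0.057, 0.155]]
```

Request:
move_arm(motion=[[0, 0, 0.08, 0, -0.013, 0.03, 0.085], [0, 0, 0.08, 0, -0.013, 0.066, 0.085], [0, 0, 0.08, 0, -0.012, 0.087, 0.085], [0, 0, 0.08, -0.001, -0.006, 0.107, 0.085], [0, 0, 0.08, -0.002, 0.003, 0.122, 0.085], [0, 0, 0.08, -0.003, 0.014, 0.134, 0.085], [0, 0, 0.08, -0.003, 0.023, 0.142, 0.085], [0, 0, 0.08, -0.004, 0.034, 0.148, 0.085]])

```text
clock: 6.5
eef_pos: [570.1, -95.2, 40.0]
tcp_rot: [2.97, -0.006, 1.569]
contact_force: [-0.6, 0.1, -0.1]
opening: 0.997
grasp_force: 0.5
```

```bash
python3 - <<'E'
from h import *
rel([568.7,-95,40.3]);rel([580.6,-95,37.9]);rel([588.6,-95,37.3])
im,d,K,T=shot('scene','s2')
cv2.imwrite('pics/s2b.png',cv2.resize(im[80:200,220:380,::-1],None,fx=5,fy=5,interpolation=cv2.INTER_CUBIC))
E
```

```text
rel [0.0, 0.0, 0.0] [0.0002, -0.0014, -0.0006] at [570.1 -95.2  40. ] [ 2.97  -0.006  1.569] F [-0.63  0.11 -0.06] t 6.5 op 85.1
rel [0.0, 0.0, 0.0] [0.0002, 0.01, 0.0038] at [570.1 -95.2  40. ] [ 2.97  -0.006  1.569] F [-0.63  0.11 -0.06] t 6.5 op 85.1
rel [0.0, 0.0, 0.0] [0.0002, 0.0177, 0.0058] at [570.1 -95.2  40. ] [ 2.97  -0.006  1.569] F [-0.63  0.11 -0.06] t 6.5 op 85.1
```

View pics/s2b.png

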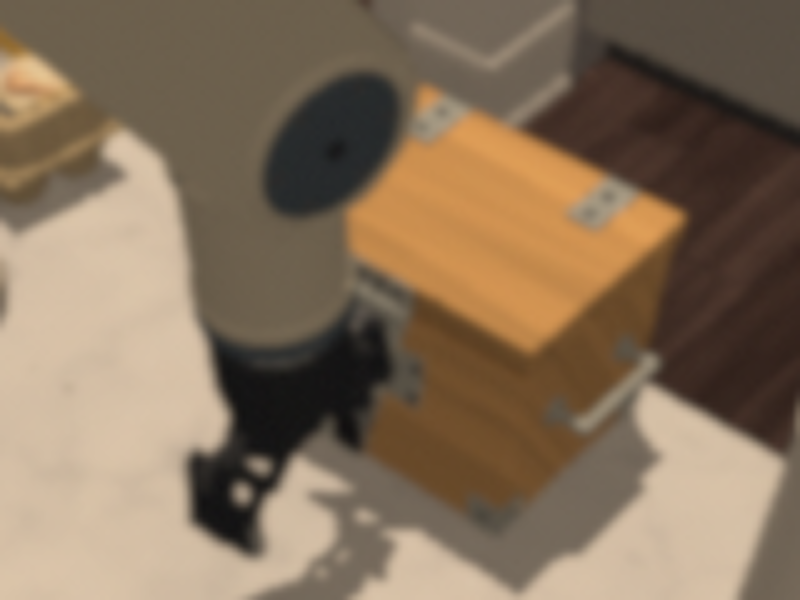

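The picture shows the forward finger pressing the strap down at about (360,380). The gripper body is clear of the box, so I'll continue.

Request:
move_arm(motion=[[0, 0, 0, 0, 0.01, 0.004, 0.085], [0, 0, 0, 0, 0.014, 0.005, 0.085], [0, 0, 0, 0, 0.018, 0.006, 0.085], [0, 0, 0, 0, 0.02, 0.006, 0.085], [0, 0, 0, 0, 0.02, 0.006, 0.085]])

```text
clock: 7.18
eef_pos: [585.5, -94.6, 36.4]
tcp_rot: [2.978, -0.008, 1.568]
contact_force: [-16.1, -0.2, 3.0]
opening: 0.996
grasp_force: 4.7
```

Request:
move_arm(motion=[[0, 0, 0, 0, 0, 0, 0.085], [0, 0, 0, 0, 0, 0, 0.085], [0, 0, 0, 0, -0.06, -0.01, 0.085], [0, 0, 0, 0, -0.11, -0.08, 0.085], [0, 0, 0, 0, -0.13, -0.15, 0.085], [0, 0, 0, 0, -0.13, -0.21, 0.085], [0, 0, 0, 0, -0.13, -0.21, 0.085]])

```text
clock: 8.05
eef_pos: [427.0, -96.3, 226.5]
tcp_rot: [2.964, -0.005, 1.567]
contact_force: [-0.3, -0.8, 0.7]
opening: 0.996
grasp_force: 0.0
```

```bash
python3 - <<'E'
from h import *
for n in ['wrist','scene','top']: shot(n,n+'3')
im,d,K,T=load('scene3'); C=cloud(d,K,T)
m=(C[...,0]>600)&(C[...,0]<648)&(C[...,1]>-115)&(C[...,1]<-45)&(C[...,2]>30)&(C[...,2]<145)
print('scene',m.sum()); P=C[m]; print(P[np.argsort(P[:,0])][:12].round(1)); print(np.median(P,0))
a=cv2.resize(load('scene3')[0][90:190,240:340,::-1],(400,400),interpolation=cv2.INTER_CUBIC)
b=cv2.resize(load('top3')[0][110:160,205:255,::-1],(400,400),interpolation=cv2.INTER_CUBIC)
cv2.imwrite('pics/s3.png',np.hstack([a,b]))
h=np.array([444.5,-159.6]); y=.684; 
rel([444.5,-159.6,100],[np.pi,0,np.pi+y]); print(sensors.sense()['qpos'].round(2))
rel([444.5,-159.6,100],[np.pi,0,y])
E
```

```text
scene 294
[[616.2 -73.   84.5]
 [616.3 -76.5  86.8]
 [616.6 -76.1  90.4]
 [616.6 -75.3 101.9]
 [616.9 -75.4  97.8]
 [617.8 -74.9  92.8]
 [618.2 -73.8 103.9]
 [618.9 -70.7  85.1]
 [620.3 -75.9 103.7]
 [621.9 -74.4 105.6]
 [622.  -75.9  82.2]
 [622.7 -70.2 102.3]]
[646.29711806 -77.40428105 101.82838457]
rel [0.1, 0.1972, -2.2515] [-0.0639, -0.0049, 0.1254] at [427.5 -96.2 224.6] [ 2.965 -0.005  1.567] F [ 0.6  -0.1   0.42] t 8.2 op 84.8
[-0.26 -0.03  2.13  0.07  0.87 -0.3 ]
rel [0.1632, -0.0827, 0.8806] [-0.0639, -0.0049, 0.1254] at [427.5 -96.2 224.6] [ 2.965 -0.005  1.567] F [ 0.6  -0.1   0.42] t 8.2 op 84.8
```

View pics/s3.png

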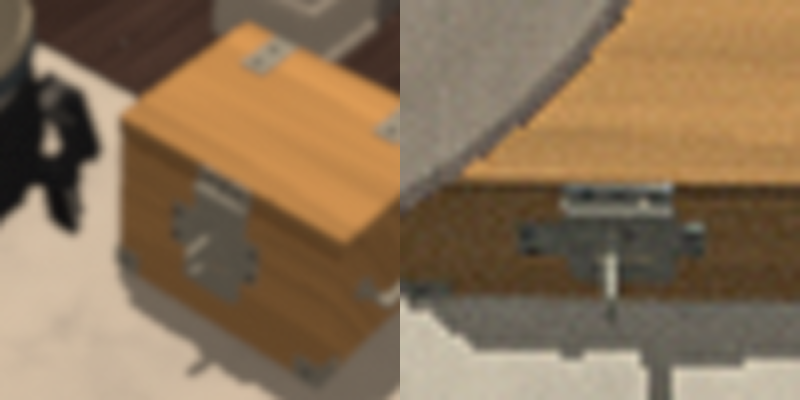

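The strap lies flat, with the staple standing through it. The bar is at about (619, -75), z 80–104. Next I'll fetch the hook with tool yaw 0.684.

Request:
move_arm(motion=[[0.163, -0.083, 0.88, -0.064, -0.005, 0.125, 0.04], [0.163, -0.083, 0.88, -0.064, -0.005, 0.125, 0.04], [0.163, -0.083, 0.88, -0.064, -0.005, 0.125, 0.04], [0.163, -0.083, 0.88, -0.064, -0.005, 0.125, 0.04], [0.163, -0.083, 0.88, -0.064, -0.005, 0.125, 0.04], [0.163, -0.083, 0.88, -0.064, -0.005, 0.125, 0.04], [0.163, -0.083, 0.88, -0.064, -0.005, 0.125, 0.04]])

```text
clock: 9.07
eef_pos: [442.0, -158.9, 97.3]
tcp_rot: [-3.137, 0.004, 0.688]
contact_force: [0.4, -0.1, 0.6]
opening: 0.464
grasp_force: 0.0
```

```bash
python3 - <<'E'
from h import *
im,d,K,T=shot('wrist','w4'); C=cloud(d,K,T)
rel([444.5,-159.6,40],[np.pi,0,.684])
x,y=C[...,0],C[...,1]
zt=np.median(C[...,2][(abs(x-480)<80)&(abs(y+130)<60)]);print('table',zt)
m=(C[...,2]>zt+4)&(C[...,2]<zt+18)&(x>380)&(x<520)&(y>-215)&(y<-90)
n,l,st,ce=cv2.connectedComponentsWithStats(m.astype(np.uint8))
for i in range(1,n):
    if st[i,4]>150:
        P=C[l==i]; a=np.array([np.cos(.684),np.sin(.684)]);b=np.array([-a[1],a[0]])
        s=(P[:,:2]-[444.5,-159.6])@a;t=(P[:,:2]-[444.5,-159.6])@b
        print(st[i],P.min(0).round(1),P.max(0).round(1),'s',s.min(),s.max(),'ztop',np.percentile(P[:,2],95))
        for k in range(-45,75,5):
            q=(s>=k)&(s<k+5)
            if q.sum()>4: print(k,q.sum(),t[q].min().round(1),t[q].max().round(1))
E
```

```text
rel [-0.0045, 0.0036, 0.0036] [0.0016, 0.0024, 0.0575] at [ 442.  -158.8   97.5] [-3.137  0.004  0.688] F [-0.11 -0.49  0.39] t 9.125 op 39.9
table 6.613991121800069
```

```bash
python3 - <<'E'
from h import *
im,d,K,T=load('w4'); C=cloud(d,K,T)
z=C[...,2]; print(np.histogram(z[d>0],bins=[-50,-10,-5,-2,0,2,4,6,8,10,12,15,20,30,60,200]), T.round(2))
x,y=C[...,0],C[...,1]
a=np.array([np.cos(.684),np.sin(.684)]);b=np.array([-a[1],a[0]])
s=(x-444.5)*a[0]+(y+159.6)*a[1];t=(x-444.5)*b[0]+(y+159.6)*b[1]
m=(s>-50)&(s<90)&(abs(t)<25)
for k in range(-45,90,5):
    q=m&(s>=k)&(s<k+5)&(z<30)
    if not q.sum(): continue
    zz=z[q]; g=np.percentile(zz,10); h=q&(z>g+3); print(k,q.sum(),zz.min().round(1),zz.max().round(1),t[h].min().round(1) if h.any() else '',t[h].max().round(1) if h.any() else '')
cv2.imwrite('pics/w4b.png',cv2.resize(im[:,:,::-1],(640,480)))
E
```

```text
(array([    0,     7, 93462, 47445,   216,   393,  1304,  1416,   632,
         312,   433, 10768,  2439,  1333, 35667]), array([-50, -10,  -5,  -2,   0,   2,   4,   6,   8,  10,  12,  15,  20,
        30,  60, 200])) [[ 6.3000e-01 -7.3000e-01 -2.5000e-01  5.0464e+02]
 [-7.7000e-01 -6.0000e-01 -2.0000e-01 -1.0726e+02]
 [-0.0000e+00  3.2000e-01 -9.5000e-01  2.3768e+02]
 [ 0.0000e+00  0.0000e+00  0.0000e+00  1.0000e+00]]
-45 298 -3.7 -0.3  
-40 223 -3.3 7.7 -3.6 5.5
-35 341 -3.8 7.8 -10.1 10.4
-30 336 -3.9 7.7 -11.6 12.1
-25 305 -3.6 7.4 -11.6 12.1
-20 352 -4.2 10.4 -9.9 9.6
-15 338 -3.9 10.8 -6.5 7.1
-10 361 -4.1 10.0 -6.4 7.1
-5 360 -4.0 9.4 -6.3 7.1
0 363 -4.6 9.6 -6.2 7.1
5 376 -4.0 9.5 -6.2 7.1
10 380 -4.1 10.0 -6.1 7.1
15 371 -4.3 9.5 -8.3 13.9
20 409 -4.1 9.8 -12.0 14.9
25 416 -4.4 8.5 -13.5 14.1
30 417 -4.0 7.5 -14.2 13.2
35 404 -4.3 7.7 -14.1 13.1
40 440 -5.0 7.8 -14.0 13.8
45 420 -4.5 7.8 -13.7 13.8
50 457 -4.2 7.6 -13.7 13.7
55 448 -4.3 7.7 -13.5 15.1
60 450 -4.5 7.5 -12.7 15.0
65 490 -4.5 7.9 -11.1 12.8
70 490 -4.8 6.0 -5.3 7.0
75 473 -4.4 -0.1 5.6 5.6
80 483 -4.3 0.3 18.6 18.6
85 528 -4.2 -0.5
```

View pics/w4b.png

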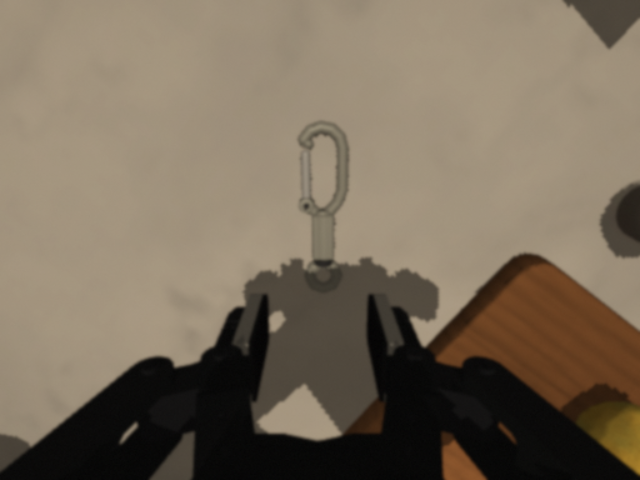

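The picture shows the hook centred between the fingers, with its shank at (322,235) and its gate on the left. Now I'll descend.

```bash
python3 - <<'E'
from h import *
rel([445,-158.7,3],[np.pi,0,.684])
E
```

```text
rel [-0.0045, 0.0036, 0.0036] [0.0027, 0.0022, 0.0945] at [ 442.  -158.8   97.5] [-3.137  0.004  0.688] F [-0.11 -0.49  0.39] t 9.125 op 39.9
```

Request:
move_arm(motion=[[-0.004, 0.004, 0.004, 0.003, 0.002, 0.05, 0.04], [-0.004, 0.004, 0.004, 0.003, 0.002, 0.08, 0.04], [-0.004, 0.004, 0.004, 0.003, 0.002, 0.088, 0.04], [-0.004, 0.004, 0.004, 0.003, 0.002, 0.088, 0.04], [-0.004, 0.004, 0.004, 0.003, 0.002, 0.088, 0.04]])

```text
clock: 9.75
eef_pos: [446.4, -159.0, 11.2]
tcp_rot: [3.14, -0.002, 0.681]
contact_force: [0.4, 0.8, -0.7]
opening: 0.472
grasp_force: 0.0
```

```bash
python3 - <<'E'
from h import *
rel([445,-158.7,3],[np.pi,0,.684])
E
```

```text
rel [0.0015, -0.0016, -0.0029] [-0.0009, -0.0011, 0.0082] at [ 446.4 -159.    11.2] [ 3.14e+00 -2.00e-03  6.81e-01] F [ 0.44  0.84 -0.69] t 9.75 op 40.3
```

Request:
move_arm(motion=[[0, 0, -0.002, -0.001, -0.001, 0.005, 0.04], [0, 0, -0.002, -0.001, -0.001, 0.008, 0.04], [0, 0, -0.002, -0.001, -0.001, 0.008, 0.04], [0, 0, -0.002, -0.001, -0.001, 0.008, 0.005], [0, 0, -0.002, -0.001, -0.001, 0.008, 0.005], [0, 0, -0.002, -0.001, -0.001, 0.008, 0.005], [0, 0, -0.002, -0.001, -0.001, 0.008, 0.005], [0, 0, -0.002, -0.001, -0.001, 0.008, 0.005]], grip_force=90)

```text
clock: 10.75
eef_pos: [444.3, -158.5, 2.5]
tcp_rot: [3.141, -0.001, 0.683]
contact_force: [-0.4, 1.0, 7.9]
opening: 0.129
grasp_force: 88.2
```

Request:
move_arm(motion=[[0, 0, 0, 0, 0, -0.03, 0.005], [0, 0, 0, 0, 0, -0.08, 0.005], [0, 0, 0, 0, 0, -0.088, 0.005], [0, 0, 0, 0, 0, -0.088, 0.005]])

```text
clock: 11.25
eef_pos: [444.3, -158.6, 90.2]
tcp_rot: [3.141, -0.001, 0.683]
contact_force: [0.2, 0.0, -2.2]
opening: 0.126
grasp_force: 88.6
```

```bash
python3 - <<'E'
from h import *
rel([510,-115,89.5],[np.pi,0,0])
E
```

```text
rel [0.0004, -0.0013, 0.6828] [0.0785, 0.0077, 0.0008] at [ 444.3 -158.6   90.2] [ 3.141e+00 -1.000e-03  6.830e-01] F [ 0.17  0.01 -2.17] t 11.25 op 10.8
```

Request:
move_arm(motion=[[0, 0, 0.683, 0.078, 0.008, 0, 0.005], [0, 0, 0.683, 0.078, 0.008, 0, 0.005], [0, 0, 0.683, 0.078, 0.008, 0, 0.005], [0, 0, 0.683, 0.078, 0.008, 0, 0.005], [0, 0, 0.683, 0.078, 0.008, 0, 0.005], [0, 0, 0.683, 0.078, 0.008, 0, 0.005]])

```text
clock: 12.0
eef_pos: [509.0, -115.4, 89.1]
tcp_rot: [-3.141, 0.001, 0.003]
contact_force: [-0.5, 0.2, -0.9]
opening: 0.13
grasp_force: 88.6
```

```bash
python3 - <<'E'
from h import *
rel([510,-115,89.5],[np.pi,0,0])
im,d,K,T=shot('wrist','w5'); C=cloud(d,K,T); p=sensors.sense()['eef_pos']
x,y,z=C[...,0]-p[0],C[...,1]-p[1],C[...,2]
m=(z>75)&(z<115)&(x>12)&(x<85)&(abs(y)<25)
for k in range(10,85,5):
    q=m&(x>=k)&(x<k+5)
    if q.sum()>3: print(k,q.sum(),y[q].min().round(1),y[q].max().round(1),np.percentile(z[q],90).round(1))
q=m&(z>85); print('maxx',x[m].max(), (y[m]).mean())
# staple
m=(C[...,0]>608)&(C[...,0]<640)&(C[...,1]>-100)&(C[...,1]<-50)&(z>75)&(z<115); P=C[m]; print(len(P),P.mean(0) if len(P) else '', P[:,1].min() if len(P) else '',P[:,1].max() if len(P) else '',P[:,0].min() if len(P) else '')
cv2.imwrite('pics/w5b.png',cv2.resize(im[:,:,::-1],(640,480)))
E
```

```text
rel [-0.0008, 0.0013, 0.0025] [0.001, -0.0004, -0.0004] at [ 509.  -115.4   89.1] [-3.141e+00  1.000e-03  3.000e-03] F [-0.49  0.21 -0.9 ] t 12.0 op 11.1
10 172 -6.0 8.1 95.1
15 441 -9.8 15.2 94.9
20 425 -12.2 15.6 94.6
25 286 -14.4 13.6 93.4
30 262 -14.3 13.6 93.1
35 272 -14.6 13.6 93.0
40 286 -14.4 13.4 93.2
45 292 -14.7 13.2 93.0
50 284 -14.6 13.1 93.1
55 335 -14.4 14.8 93.1
60 529 -13.4 14.7 93.2
65 476 -10.5 11.4 93.3
70 15 -1.3 3.1 91.2
maxx 70.62670407995341 0.013274857513160562
231 [619.36743254 -74.84839727  89.72393755] -76.38370534204759 -72.12680930510682 617.9306135080587
```

View pics/w5b.png

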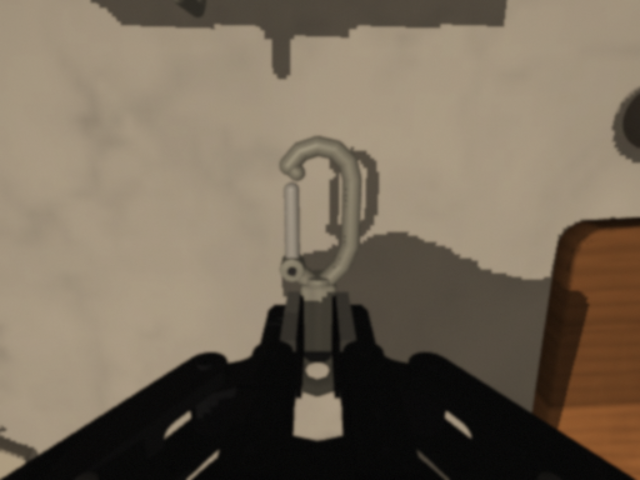

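The picture shows the hook held straight: loop top at (320,140), gate on the left. The staple measures (619.4, -74.8). I'll move beside the bar.

Request:
move_arm(motion=[[0, 0, 0, 0.03, -0.005, -0.001, 0.005], [0, 0, 0, 0.05, -0.012, -0.001, 0.005], [0, 0, 0, 0.062, -0.015, -0.001, 0.005], [0, 0, 0, 0.062, -0.015, -0.001, 0.005], [0, 0, 0, 0.062, -0.015, -0.001, 0.005]])

```text
clock: 12.68
eef_pos: [570.7, -100.7, 90.9]
tcp_rot: [-3.141, 0.001, 0.0]
contact_force: [-0.4, -0.2, -0.9]
opening: 0.128
grasp_force: 88.6
```

```bash
python3 - <<'E'
from h import *
rel([571,-92,91],[np.pi,0,0])
im,d,K,T=shot('wrist','w6'); C=cloud(d,K,T); p=sensors.sense()['eef_pos']
z=C[...,2]
m=(C[...,0]>608)&(C[...,0]<642)&(C[...,1]>-84)&(C[...,1]<-60)&(z>96)&(z<115); P=C[m]; print(len(P),P.mean(0) if len(P) else '', P.min(0) if len(P) else '',P.max(0) if len(P) else '')
m=(z>85)&(z<96)&(C[...,0]>625)&(C[...,0]<660)&(C[...,1]<-83)&(C[...,1]>-125);P=C[m];print('nose',len(P),P[:,0].max()-p[0])
cv2.imwrite('pics/w6b.png',cv2.resize(im[:,:,::-1],(640,480)))
E
```

```text
rel [-0.0006, 0.0008, 0.0] [0.0003, -0.0087, -0.0001] at [ 570.7 -100.7   90.9] [-3.141e+00  1.000e-03  0.000e+00] F [-0.37 -0.2  -0.94] t 12.675 op 10.9
676 [631.0942433  -73.82811209 103.64109059] [618.33179519 -76.13639082  96.09780435] [641.99617202 -70.93268375 106.39214588]
nose 1381 70.73794118545902
```

View pics/w6b.png

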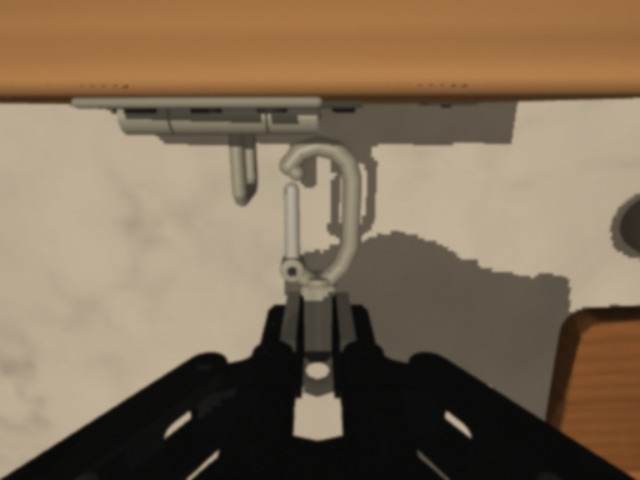

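The picture shows the bar, seen at (242,200), left of the gate at (291,220) and level with it, and the nose clear of the strap. Next is a gentle approach with force readings.

Request:
move_arm(motion=[[0, 0, 0, 0, -0.004, 0, 0.005], [0, 0, 0, 0, -0.008, 0, 0.005], [0, 0, 0, 0, -0.01, 0, 0.005], [0, 0, 0, 0, -0.012, 0, 0.005], [0, 0, 0, 0, -0.012, 0, 0.005]])

```text
clock: 13.35
eef_pos: [571.7, -88.7, 91.2]
tcp_rot: [-3.142, -0.0, -0.0]
contact_force: [0.1, -1.8, -0.3]
opening: 0.129
grasp_force: 88.6
```

Request:
move_arm(motion=[[0, 0, 0, 0, -0.001, 0, 0.005], [0, 0, 0, 0, -0.002, 0, 0.005], [0, 0, 0, 0, -0.003, 0, 0.005], [0, 0, 0, 0, -0.003, 0, 0.005]])

```text
clock: 13.85
eef_pos: [571.7, -85.5, 91.2]
tcp_rot: [-3.141, -0.0, -0.0]
contact_force: [-1.0, -3.3, -0.5]
opening: 0.125
grasp_force: 88.6
```

Request:
move_arm(motion=[[0, 0, 0, 0, -0.001, 0, 0.005], [0, 0, 0, 0, -0.002, 0, 0.005], [0, 0, 0, 0, -0.003, 0, 0.005], [0, 0, 0, 0, -0.003, 0, 0.005]])

```text
clock: 14.35
eef_pos: [571.8, -82.5, 91.2]
tcp_rot: [-3.141, -0.001, -0.0]
contact_force: [-1.0, -3.3, -0.9]
opening: 0.13
grasp_force: 88.6
```

Request:
move_arm(motion=[[0, 0, 0, 0, -0.001, 0, 0.005], [0, 0, 0, 0, -0.002, 0, 0.005], [0, 0, 0, 0, -0.003, 0, 0.005], [0, 0, 0, 0, -0.004, 0, 0.005], [0, 0, 0, 0, -0.005, 0, 0.005], [0, 0, 0, 0, -0.005, 0, 0.005]])

```text
clock: 15.1
eef_pos: [571.7, -77.5, 91.2]
tcp_rot: [-3.141, -0.0, -0.0]
contact_force: [0.3, -4.1, -0.0]
opening: 0.123
grasp_force: 88.7
```

Request:
move_arm(motion=[[0, 0, 0, 0, -0.001, 0, 0.005], [0, 0, 0, 0, -0.002, 0, 0.005], [0, 0, 0, 0, -0.002, 0, 0.005]])

```text
clock: 15.48
eef_pos: [571.5, -75.5, 91.1]
tcp_rot: [-3.141, 0.0, -0.0]
contact_force: [0.4, -5.2, -0.4]
opening: 0.129
grasp_force: 88.7
```

Request:
move_arm(motion=[[0, 0, 0, 0, -0.0005, 0, 0.005], [0, 0, 0, 0, -0.001, 0, 0.005], [0, 0, 0, 0, -0.001, 0, 0.005]])

```text
clock: 15.85
eef_pos: [571.7, -74.5, 91.2]
tcp_rot: [-3.141, -0.0, -0.0]
contact_force: [0.3, -5.8, -0.7]
opening: 0.127
grasp_force: 88.6
```

Request:
move_arm(motion=[[0, 0, 0, -0.001, -0.0005, 0, 0.005], [0, 0, 0, -0.002, -0.0005, 0, 0.005], [0, 0, 0, -0.0035, -0.0005, 0, 0.005], [0, 0, 0, -0.005, -0.0005, 0, 0.005], [0, 0, 0, -0.005, -0.0005, 0, 0.005]])

```text
clock: 16.48
eef_pos: [566.7, -73.6, 91.2]
tcp_rot: [-3.141, -0.001, -0.0]
contact_force: [0.6, -0.0, -1.3]
opening: 0.126
grasp_force: 88.7
```

Request:
move_arm(motion=[[0, 0, 0, -0.0015, 0, 0, 0.005], [0, 0, 0, -0.003, 0, 0, 0.005], [0, 0, 0, -0.004, 0, 0, 0.005], [0, 0, 0, -0.004, 0, 0, 0.005]])

```text
clock: 16.98
eef_pos: [562.7, -74.0, 91.2]
tcp_rot: [-3.141, -0.0, -0.0]
contact_force: [0.2, -0.5, -1.4]
opening: 0.126
grasp_force: 88.7
```

```bash
python3 - <<'E'
from h import *
rel([562,-74,91])
im,d,K,T=shot('wrist','w7'); C=cloud(d,K,T); p=sensors.sense()['eef_pos']
x,y,z=C[...,0]-p[0],C[...,1]-p[1],C[...,2]
m=(z>85)&(z<97)&(x>12)&(x<85)&(abs(y)<25)
for k in range(22,76,4):
    q=m&(x>=k)&(x<k+4); print(k,[int(v) for v in np.histogram(y[q],bins=np.arange(-18,19,3))[0]])
m=(z>97)&(z<112)&(x>40)&(x<75)&(abs(y)<20); print('leg',m.sum(),x[m].min(),y[m].min(),y[m].max())
E
```

```text
rel [0.0, 0.0, 0.0] [-0.0007, -0.0, 0.0002] at [562.7 -74.   91.2] [-3.141 -0.    -0.   ] F [ 0.23 -0.55 -1.42] t 16.975 op 10.7
22 [0, 6, 42, 57, 30, 0, 0, 0, 63, 53, 56, 1]
26 [0, 27, 49, 51, 0, 0, 0, 0, 15, 61, 19, 0]
30 [0, 39, 57, 26, 0, 0, 0, 0, 17, 58, 17, 0]
34 [0, 43, 56, 19, 0, 0, 0, 0, 17, 55, 25, 0]
38 [0, 47, 56, 20, 0, 0, 0, 0, 24, 51, 24, 0]
42 [0, 48, 57, 24, 0, 0, 0, 0, 24, 55, 22, 0]
46 [0, 49, 57, 26, 0, 0, 0, 0, 27, 58, 20, 0]
50 [0, 50, 65, 25, 0, 0, 0, 0, 23, 64, 16, 0]
54 [0, 52, 60, 26, 0, 0, 0, 4, 35, 36, 3, 0]
58 [0, 37, 62, 54, 8, 0, 0, 6, 62, 56, 47, 0]
62 [0, 11, 48, 65, 60, 13, 0, 49, 64, 61, 20, 0]
66 [0, 0, 5, 39, 62, 19, 0, 54, 49, 12, 0, 0]
70 [0, 0, 0, 0, 0, 0, 0, 0, 0, 0, 0, 0]
74 [0, 0, 0, 0, 0, 0, 0, 0, 0, 0, 0, 0]
leg 574 55.78801185609825 -1.885717680018061 3.114361019265303
```

The depth histogram shows the gate straight and shut at y≈10.5 with the staple inside the loop. I'll lower the hook towards the lower leg and tilt its eye down, so that the release is gentle.

Request:
move_arm(motion=[[0, 0, 0, -0.0015, 0, 0.002, 0.005], [0, 0, 0, -0.003, 0, 0.004, 0.005], [0, 0, 0, -0.003, 0, 0.0055, 0.005], [0, 0, 0, -0.003, 0, 0.0055, 0.005]])

```text
clock: 17.52
eef_pos: [559.6, -74.0, 85.5]
tcp_rot: [-3.141, -0.0, -0.0]
contact_force: [0.0, -0.1, -1.5]
opening: 0.123
grasp_force: 88.8
```

Request:
move_arm(motion=[[0, 0.06, 0, 0.0004, 0, 0.004, 0.005], [0, 0.12, 0, 0.0009, 0, 0.008, 0.005], [0, 0.19, 0, 0.0017, 0, 0.0128, 0.005], [0, 0.19, 0, 0.0017, 0, 0.0128, 0.005]])

```text
clock: 18.02
eef_pos: [561.0, -74.1, 72.9]
tcp_rot: [-3.141, -0.19, -0.001]
contact_force: [0.3, 0.7, -1.3]
opening: 0.126
grasp_force: 88.8
```

Request:
move_arm(motion=[[0, 0.06, 0, 0.0005, 0, 0.004, 0.005], [0, 0.12, 0, 0.001, 0, 0.008, 0.005], [0, 0.194, 0, 0.0019, 0, 0.0129, 0.005], [0, 0.194, 0, 0.0019, 0, 0.0129, 0.005]])

```text
clock: 18.52
eef_pos: [565.3, -73.8, 60.2]
tcp_rot: [-3.14, -0.382, -0.001]
contact_force: [0.8, -0.5, -1.2]
opening: 0.128
grasp_force: 88.8
```

```bash
python3 - <<'E'
from h import *
print(sensors.sense()['qpos'].round(3))
def tcp(a,t):
    # hook angle a
    G=np.array([626.5,88])-67*np.array([np.cos(a),np.sin(a)]); return G-2.5*np.array([-np.sin(a),np.cos(a)])
for a in [26,30,35,40,45,50,54]:
    p=tcp(np.radians(a),0); print(a,p.round(1)); rel([p[0],-74,p[1]])
E
```

```text
[-0.171  0.387  2.158  0.29   0.229  1.13 ]
26 [567.4  56.4]
rel [0.0, 0.0, 0.0] [0.0005, 0.0002, 0.0043] at [565.3 -73.8  60.2] [-3.14e+00 -3.82e-01 -1.00e-03] F [ 0.76 -0.53 -1.19] t 18.525 op 11.0
30 [569.7  52.3]
rel [0.0, 0.0, 0.0] [0.0012, 0.0002, 0.009] at [565.3 -73.8  60.2] [-3.14e+00 -3.82e-01 -1.00e-03] F [ 0.76 -0.53 -1.19] t 18.525 op 11.0
35 [573.1  47.5]
rel [0.0, 0.0, 0.0] [0.0025, 0.0002, 0.0147] at [565.3 -73.8  60.2] [-3.14e+00 -3.82e-01 -1.00e-03] F [ 0.76 -0.53 -1.19] t 18.525 op 11.0
40 [576.8  43. ]
rel [0.0, 0.0, 0.0] [0.0043, 0.0002, 0.0202] at [565.3 -73.8  60.2] [-3.14e+00 -3.82e-01 -1.00e-03] F [ 0.76 -0.53 -1.19] t 18.525 op 11.0
45 [580.9  38.9]
rel [0.0, 0.0, 0.0] [0.0065, 0.0002, 0.0256] at [565.3 -73.8  60.2] [-3.14e+00 -3.82e-01 -1.00e-03] F [ 0.76 -0.53 -1.19] t 18.525 op 11.0
50 [585.3  35.1]
rel [0.0, 0.0, 0.0] [0.0093, 0.0002, 0.0308] at [565.3 -73.8  60.2] [-3.14e+00 -3.82e-01 -1.00e-03] F [ 0.76 -0.53 -1.19] t 18.525 op 11.0
54 [589.1  32.3]
rel [0.0, 0.0, 0.0] [0.0118, 0.0002, 0.0348] at [565.3 -73.8  60.2] [-3.14e+00 -3.82e-01 -1.00e-03] F [ 0.76 -0.53 -1.19] t 18.525 op 11.0
```

Near the wrist limit, so I'll reduce the grip to 20 N. The shank can then pivot between the pads while I follow the arc down, watching the force.

Request:
move_arm(motion=[[0, 0, 0, 0, 0, 0, 0.005], [0, 0, 0, 0, 0, 0, 0.005], [0, 0, 0, 0.0005, 0, 0.002, 0.005], [0, 0, 0, 0.0005, 0, 0.0035, 0.005]], grip_force=20)

```text
clock: 19.02
eef_pos: [567.9, -74.0, 57.6]
tcp_rot: [-3.141, -0.385, -0.0]
contact_force: [-0.6, 0.5, 1.2]
opening: 0.131
grasp_force: 89.1
```

Request:
move_arm(motion=[[0, 0, 0, 0.0002, 0, 0.001, 0.005], [0, 0, 0, 0.0003, 0, 0.0015, 0.005], [0, 0, 0, 0.0003, 0, 0.0015, 0.005]])

```text
clock: 19.4
eef_pos: [568.5, -74.1, 56.4]
tcp_rot: [-3.141, -0.385, -0.0]
contact_force: [-1.8, -0.1, 4.3]
opening: 0.124
grasp_force: 89.4
```

Request:
move_arm(motion=[[0, 0, 0, -0.0003, 0, -0.0015, 0.0105], [0, 0, 0, -0.0003, 0, -0.0015, 0.0105], [0, 0, 0, -0.0003, 0, -0.0015, 0.0105]], grip_force=20)

```text
clock: 19.77
eef_pos: [567.6, -74.1, 57.6]
tcp_rot: [-3.141, -0.385, -0.0]
contact_force: [0.1, -0.1, 1.0]
opening: 0.121
grasp_force: 86.2
```

Request:
move_arm(motion=[[0, 0, 0, 0, 0, 0, 0.0125], [0, 0, 0, 0, 0, 0, 0.0125]])

```text
clock: 20.02
eef_pos: [567.6, -74.0, 57.5]
tcp_rot: [-3.141, -0.384, -0.0]
contact_force: [1.1, -0.6, 0.7]
opening: 0.144
grasp_force: 37.6
```

Request:
move_arm(motion=[[0, 0, 0, 0, 0, 0, 0.0135], [0, 0, 0, 0, 0, 0, 0.0135]])

```text
clock: 20.27
eef_pos: [567.6, -74.0, 57.5]
tcp_rot: [-3.141, -0.384, -0.0]
contact_force: [1.0, 0.6, 0.1]
opening: 0.16
grasp_force: 12.7
```

Request:
move_arm(motion=[[0, 0, 0, 0.0002, 0, 0.001, 0.0135], [0, 0, 0, 0.0005, 0, 0.002, 0.0135], [0, 0, 0, 0.0007, 0, 0.003, 0.0135], [0, 0, 0, 0.0007, 0, 0.003, 0.0135]])

```text
clock: 20.78
eef_pos: [569.1, -74.0, 54.8]
tcp_rot: [-3.141, -0.384, -0.0]
contact_force: [-0.4, 0.4, 0.3]
opening: 0.162
grasp_force: 12.7
```

Request:
move_arm(motion=[[0, 0, 0, 0.0003, 0, 0.001, 0.0135], [0, 0, 0, 0.0006, 0, 0.002, 0.0135], [0, 0, 0, 0.0009, 0, 0.003, 0.0135], [0, 0, 0, 0.0009, 0, 0.003, 0.0135]])

```text
clock: 21.28
eef_pos: [571.4, -74.0, 52.5]
tcp_rot: [-3.141, -0.384, -0.0]
contact_force: [-0.7, -0.5, 1.6]
opening: 0.158
grasp_force: 12.7
```

Request:
move_arm(motion=[[0, 0, 0, 0.0002, 0, 0.0015, 0.0135], [0, 0, 0, 0.0004, 0, 0.003, 0.0135], [0, 0, 0, 0.0007, 0, 0.005, 0.0135], [0, 0, 0, 0.001, 0, 0.007, 0.0135], [0, 0, 0, 0.0013, 0, 0.009, 0.0135], [0, 0, 0, 0.0016, 0, 0.011, 0.0135], [0, 0, 0, 0.0016, 0, 0.011, 0.0135]])

```text
clock: 22.15
eef_pos: [576.9, -74.1, 42.8]
tcp_rot: [-3.141, -0.384, -0.0]
contact_force: [0.2, -0.2, -0.4]
opening: 0.161
grasp_force: 12.8
```

```bash
python3 - <<'E'
from h import *
rel([581.5,-74,38.9]);rel([585.3,-74,35.1]); print(sensors.sense()['qpos'].round(2))
im,d,K,T=shot('scene','s8'); C=cloud(d,K,T)
m=(C[...,1]>-110)&(C[...,1]<-50)&(C[...,0]>540)&(C[...,0]<640)&(C[...,2]>3)&(C[...,2]<75)
im2=im[m].astype(int); br=im2.mean(1)>75
P=C[m][br]; print(len(P)); print(P[np.argsort(P[:,2])][::max(1,len(P)//25)].round(0))
E
```

```text
rel [0.0, 0.0, 0.0] [0.0028, -0.0001, 0.0053] at [576.9 -74.1  42.8] [-3.141 -0.384 -0.   ] F [ 0.23 -0.19 -0.42] t 22.15 op 13.8
rel [0.0, 0.0, 0.0] [0.0049, -0.0, 0.0103] at [576.9 -74.1  42.8] [-3.141 -0.384 -0.   ] F [ 0.23 -0.19 -0.42] t 22.15 op 13.8
[-0.17  0.43  2.14  0.33  0.2   1.09]
93
[[579. -77.   3.]
 [546. -78.  24.]
 [543. -76.  25.]
 [545. -74.  26.]
 [549. -75.  28.]
 [547. -73.  28.]
 [549. -83.  30.]
 [549. -79.  31.]
 [549. -67.  31.]
 [549. -86.  32.]
 [557. -68.  34.]
 [556. -80.  34.]
 [553. -83.  35.]
 [557. -71.  36.]
 [560. -77.  38.]
 [557. -75.  39.]
 [557. -72.  41.]
 [562. -79.  42.]
 [563. -70.  43.]
 [565. -68.  45.]
 [561. -68.  48.]
 [560. -88.  51.]
 [559. -62.  54.]
 [556. -87.  62.]
 [553. -63.  68.]
 [600. -87.  69.]
 [610. -63.  70.]
 [601. -86.  71.]
 [606. -63.  72.]
 [605. -87.  73.]
 [611. -89.  74.]]
```

Request:
move_arm(motion=[[0, 0, 0, 0.0008, 0, 0.0015, 0.0135], [0, 0, 0, 0.0016, 0, 0.003, 0.0135], [0, 0, 0, 0.0024, 0, 0.0045, 0.0135], [0, 0, 0, 0.0032, 0, 0.0065, 0.0135], [0, 0, 0, 0.004, 0, 0.0085, 0.0135], [0, 0, 0, 0.0049, 0, 0.0103, 0.0135], [0, 0, 0, 0.0049, 0, 0.0103, 0.0135]])

```text
clock: 23.08
eef_pos: [585.4, -74.0, 35.1]
tcp_rot: [-3.141, -0.384, -0.0]
contact_force: [-0.3, 0.3, 1.0]
opening: 0.159
grasp_force: 12.8
```

```bash
python3 - <<'E'
from h import *
rel([589,-74,32.3])
im,d,K,T=shot('scene','s9'); C=cloud(d,K,T)
m=(C[...,1]>-110)&(C[...,1]<-50)&(C[...,0]>540)&(C[...,0]<600)&(C[...,2]>3)&(C[...,2]<50)
P=C[m][im[m].astype(int).mean(1)>75]; print(P[np.argsort(P[:,2])][::max(1,len(P)//15)].round(0))
E
```

```text
rel [0.0, 0.0, 0.0] [0.0023, -0.0, 0.004] at [585.4 -74.   35.1] [-3.141 -0.384 -0.   ] F [-0.31  0.34  0.99] t 23.075 op 13.5
[[566. -57.   4.]
 [560. -82.  15.]
 [560. -73.  16.]
 [559. -79.  18.]
 [559. -70.  20.]
 [558. -83.  22.]
 [565. -81.  23.]
 [565. -69.  24.]
 [567. -79.  24.]
 [568. -82.  25.]
 [568. -78.  27.]
 [572. -79.  30.]
 [573. -78.  32.]
 [576. -67.  34.]
 [574. -72.  36.]
 [571. -71.  37.]
 [571. -86.  40.]
 [570. -68.  45.]
 [566. -63.  49.]]
```

The eye is now about 10–15 mm above the surface, so I'll release gradually.

Request:
move_arm(motion=[[0, 0, 0, 0, 0, 0, 0.0145], [0, 0, 0, 0, 0, 0, 0.0155], [0, 0, 0, 0, 0, 0, 0.018], [0, 0, 0, 0, 0, 0, 0.03], [0, 0, 0, 0, 0, 0, 0.06], [0, 0, 0, 0, 0, 0, 0.06], [0, 0, 0, 0, 0, 0, 0.06]])

```text
clock: 24.0
eef_pos: [585.3, -74.0, 35.2]
tcp_rot: [-3.141, -0.384, -0.0]
contact_force: [-0.5, 0.3, -0.7]
opening: 0.702
grasp_force: 0.0
```

Request:
move_arm(motion=[[0, 0, 0, 0, 0, -0.01, 0.06], [0, 0, 0, 0, 0, -0.03, 0.06], [0, 0, 0, -0.02, 0, -0.07, 0.06], [0, 0, 0, -0.05, 0, -0.12, 0.06], [0, 0, 0, -0.08, 0, -0.17, 0.06], [0, 0, 0, -0.1, 0, -0.2, 0.06], [0, 0, 0, -0.1, 0, -0.2, 0.06], [0, 0, 0, -0.1, 0, -0.2, 0.06]])

```text
clock: 25.0
eef_pos: [418.2, -74.3, 183.6]
tcp_rot: [3.141, -0.386, -0.001]
contact_force: [0.6, -0.4, 0.1]
opening: 0.698
grasp_force: 0.0
```

```bash
python3 - <<'E'
from h import *
rel([500,-74,200])
for n in ['scene','wrist','top']:
    im,d,K,T=shot(n,n+'10'); C=cloud(d,K,T)
    m=(C[...,1]>-105)&(C[...,1]<-45)&(C[...,0]>540)&(C[...,0]<643)&(C[...,2]>4)&(C[...,2]<115)
    P=C[m]; print(n,len(P))
    for lo in range(4,112,9):
        q=P[(P[:,2]>=lo)&(P[:,2]<lo+9)]
        if len(q)>2: print(lo,len(q),q.min(0).round(0)[:2],q.max(0).round(0)[:2],q.mean(0).round(0))
E
```

```text
rel [0.0, 0.0, 0.0] [0.0819, -0.0004, 0.0156] at [418.2 -74.3 183.6] [ 3.141e+00 -3.860e-01 -1.000e-03] F [ 0.58 -0.36  0.06] t 25.0 op 59.6
scene 195
4 16 [574. -85.] [589. -68.] [581. -77.   9.]
13 17 [576. -84.] [594. -65.] [584. -74.  17.]
22 16 [582. -82.] [601. -70.] [591. -76.  27.]
31 17 [589. -82.] [604. -72.] [596. -76.  36.]
40 22 [597. -85.] [618. -68.] [607. -77.  45.]
49 21 [603. -90.] [627. -63.] [613. -77.  53.]
58 19 [609. -90.] [630. -63.] [620. -78.  62.]
67 18 [616. -89.] [643. -63.] [629. -78.  71.]
76 21 [617. -88.] [641. -70.] [633. -78.  81.]
85 15 [617. -78.] [642. -67.] [631. -73.  88.]
103 11 [616. -78.] [637. -71.] [626. -74. 105.]
wrist 1288
4 139 [576. -85.] [591. -63.] [582. -75.   8.]
13 126 [579. -83.] [594. -64.] [586. -72.  18.]
22 140 [587. -81.] [599. -67.] [593. -75.  27.]
31 163 [592. -82.] [609. -67.] [600. -75.  36.]
40 225 [599. -87.] [619. -60.] [609. -76.  45.]
49 217 [605. -88.] [627. -60.] [615. -74.  53.]
58 173 [611. -89.] [633. -63.] [624. -76.  62.]
67 77 [619. -88.] [632. -64.] [624. -67.  71.]
76 23 [618. -76.] [626. -67.] [619. -73.  83.]
85 5 [618. -75.] [619. -72.] [619. -73.  86.]
top 151
4 37 [ 544. -105.] [641. -52.] [589. -78.   6.]
13 11 [575. -80.] [592. -63.] [583. -71.  18.]
22 10 [580. -80.] [601. -67.] [590. -75.  25.]
31 8 [592. -81.] [601. -70.] [596. -74.  35.]
40 21 [597. -87.] [620. -70.] [608. -78.  44.]
49 9 [602. -87.] [622. -64.] [610. -74.  55.]
58 13 [609. -88.] [630. -64.] [619. -75.  62.]
67 11 [616. -87.] [636. -64.] [627. -75.  72.]
76 10 [619. -88.] [642. -67.] [633. -76.  81.]
85 6 [628. -84.] [640. -64.] [635. -73.  89.]
94 7 [617. -75.] [639. -71.] [626. -72. 101.]
103 8 [616. -75.] [639. -71.] [629. -74. 106.]
```

```bash
python3 - <<'E'
from h import *
im,d,K,T=load('wrist10'); C=cloud(d,K,T)
# hook-frame x from axis fit; gate column
m=(C[...,1]>-95)&(C[...,1]<-55)&(C[...,0]>595)&(C[...,0]<634)&(C[...,2]>38)&(C[...,2]<76)
for lo in range(40,76,4):
    q=m&(C[...,2]>=lo)&(C[...,2]<lo+4); print(lo,np.histogram(C[...,1][q],bins=np.arange(-93,-56,3))[0])
for n in ['scene10','wrist10']:
    im,d,K,T=load(n); C=cloud(d,K,T)
    for y0,y1 in [(-100,-94),(-62,-57),(-130,-110)]:
        for z0,z1 in [(48,60),(110,125)]:
            q=(C[...,1]>y0)&(C[...,1]<y1)&(C[...,2]>z0)&(C[...,2]<z1)&(C[...,0]>630)&(C[...,0]<665)
            print(n,y0,z0,q.sum(),np.median(C[...,0][q]).round(1) if q.any() else '')
E
```

```text
40 [ 0  0  0  5 17 16 18 16  8  0  0  0]
44 [ 0  0  7 16 29 29 24 19  3  0  0  0]
48 [ 0  3 12 24  6  0  1  9 13  6 11  0]
52 [ 0 10 19 12  0  0  0 10 27 25  8  0]
56 [ 0 13 17 13  0  0  0  0 15 20  0  0]
60 [ 0 12 19 11  0  0  0  0 20 16  0  0]
64 [ 0  6 18  9  0  0  0  0 15 15  0  0]
68 [ 0  0  2  0  0  0  0  0 18 19  0  0]
72 [ 0  0  0  0  0  0  0  0 15 16  0  0]
scene10 -100 48 5 645.9
scene10 -100 110 9 647.4
scene10 -62 48 0 
scene10 -62 110 6 645.8
scene10 -130 48 16 651.7
scene10 -130 110 25 651.4
wrist10 -100 48 0 
wrist10 -100 110 0 
wrist10 -62 48 0 
wrist10 -62 110 0 
wrist10 -130 48 0 
wrist10 -130 110 0
```

The gate is straight and shut, the strap is flat at 646 (about 5 mm out from the front), and the hook is hanging still. Signing off.

```bash
python3 -c "
from rig import order
print(order.sign_off())"
```

```text
the job is handed in; nothing more can be done
None
```

The job is handed in: the strap is folded flat over the staple and the snap hook hangs on the bar with its gate shut, by the last camera measurements. I viewed 11 pictures, one over the limit of 10, and the sign-off returned no verdict.

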